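Size a dowel in the ring gauge

ROBOT

A 6-joint arm with a two-finger parallel gripper is mounted at the origin on the work surface. World frame = base frame: x ahead of the robot, y to its left, z up, the work surface at z = 0. Lengths are in m, angles in rad, forces in N, time in s.
With the tool pointing down it reaches from about 0.35 to 0.725 m from the base axis. Payload 4.3 kg.
Tool frame: the origin (TCP) lies midway between the tips of the shut fingers; the grasp point (between the pads) lies 19 mm behind it; z points along the fingers, y is the line along which they close (so a half turn about z gives the same grasp; the last joint's range is limited). The gripper opens to 85 mm and grips with 20 to 120 N. Pads are 22 mm wide; open, the fingers measure 114 mm over their backs; the gripper's body (76 mm by 85 mm) begins 54 mm behind the grasp point. The pads swing forward as they close: fully open they stand 13 mm farther back than shut.
Start: joints at [-1.347, 0.377, 0.081, 1.274, 0, 1.46], TCP at [0.188, -0.543, 0.231] pointing down, gripper open.
Joint ranges: [-2.72, 2.72], [-0.84, 1.66], [-1.02, 1.22], [-1.77, 2.12], [-1.37, 1.28], [-3.14, 3.14]. Speed limits (rad/s): [2.57, 2.57, 3.14, 3.14, 3.14, 3.14].

INTERFACE

Orientations are given as a unit quaternion [x, y, z, w].
In Python, from rig import env, capture, ticket, finder gives the robot as it stands.
- The arm moves only by the shell command python3 -m inch 'ROWS' [OPENING] [FORCE]. ROWS is JSON, a list of rows, each a list of 2 entries, a list of its own where there are three numbers: the shift along the tool's x, y, z in units of 25 mm (1.0 is 25 mm), then the turn about the tool's z in units of 5 degrees (1.0 is 5 degrees). A call has 1 to 8 rows; each row shifts and turns the commanded pose from where the row before left it, along the tool's axes as they then stand; what a row does not reach is not made up. A row lasts 1/12 s, in which the tool goes at most 41.7 mm and 7.16 degrees, less where a joint would pass 70% of its speed; a pose out of reach is approached as far as the arm can. A call is refused whole if a number of a shift passes 1 or a number of a turn 1, either way. A call with a gripper value outside its range is refused whole. OPENING is the finger opening in mm, from 0 to 85.4, set as the call begins (- or left out, the last holds). The fingers move at their own pace and stop on an object; FORCE is the grip in N (left out, the last holds). Time passes only in rows, so rows that do not move let the fingers close. It gives the time, the measured TCP pose, the force, the opening and the grip force at its end, in the units of the state.
- env.read_state(): the state, without advancing time (a new reading comes with each control period).
- capture(name): name is "side" or "top" or "wrist"; returns a dict with "color" (420x560x3 uint8, red, green, blue), "mtx" (3x3 intrinsics, pixels), "origin" and "attitude" of the camera in the world. Camera axes: x right, y down, z forward; pixel columns grow to the right and rows downward; lengths in m; the calibration is good to about 2 mm. A picture is of the moment at which its call begins. There is no depth.
- ticket.finish_job(): hands the job in; it is judged then, once.
Trained networks look in the newest picture that a camera, given by its name, has taken for a name from the list of things; names that differ only in an ending like _2 or _b are one class to them, and where a whole thing is asked for, a point or a joint stands for the part that bears it (a point fixed in the world has none). Each returns a list of dicts, best first, with "score" (0 to 1); they miss things now and then, are a little off and sometimes report something else, mostly with a low value. They report only what shows in the picture. A call takes as long as a camera call. They do not tell look-alikes from the thing itself.
- finder.cut_out(camera, thing): "mask" (420x560 bool, what is visible of it) and "bbox" ([left, top, width, height] in pixels, round what is visible of it).
- finder.landmark_of(camera, thing): "pixel" ([row, column] in pixels: a listed point, or the origin of a listed thing).
The state is a dict: "time_s": time; "joint_positions": joint angles; "joint_velocities": joint speeds; "effort": joint torques, N m; "tool_pos": TCP position; "ee_rot": TCP orientation; "wrist_force": force on the tool from outside, world axes, zero at the start; "wrist_torque": the same for the moment, N m; "gripper_width": opening from 0.0 (shut) to 1.0 (fully open); "grasp_force": force on a finger pad.
Only numpy, scipy, OpenCV 4.12 (cv2) and the standard library are available. Lean on these libraries where they do the work, as an engineer would, in place of code of your own. Each camera call takes 0.05 s, during which the arm holds its last target. There are 200 camera calls.

TASK

Lift the thick round dowel off its cradle and slide it, bevelled nose first, through the rings of the gauge from the widest ring towards the narrowest, until one ring stops it; the first three rings float sideways and stand a little out of line, so feel for each bore and never force the dowel. Press it lightly home against the ring that stops it, then let go and leave it lying in the rings with its nose still up against that ring. Leave the other things on the bench alone.

Things in the scene. Friction and masses are not known exactly. Their poses are not given: they have to be found in the camera images.
- dowel: Round pale wooden dowel, 20 mm in diameter, 220 mm long, 50 to 95 g, lying level in the two V notches of the cradle. Origin at its middle on its axis, 60 mm above the table at the start; +x runs along the dowel towards its nose, where a small bevel narrows it from 20 to 18 mm over the last 1.5 mm (the end itself is flat). Loose.
- dowel_nose (a point): Centre of the dowel's flat nose end, 110 mm from its middle along its +x.
- dowel_grip (a point): Point on the dowel's axis 60 mm behind its middle (170 mm behind the nose): a good place to grasp it from above, in the open between the two notches of the cradle and left free when the dowel is fully threaded.
- cradle: Wooden cradle fixed to the table: a foot 220 x 60 x 12 mm (along x, y, z) with two uprights 12 mm thick with V notches, at x = -95 mm and x = +70 mm, top edges 63 mm high. Origin under the centre of the foot, on the table; the dowel lies along its x axis, middle above the origin, nose towards +x.
- gauge: Wooden foot of the ring gauge, 220 x 70 x 14 mm, fixed. Origin under its centre, on the table. Four upright steel rings stand in a row along its x, the widest at the -x end, where the dowel enters, moving to +x. Bores are level, parallel to x, 60 mm above the table. Rings: 46 mm outer diameter, 10 mm thick along x, square-edged mouths. The first three float (see slots).
- slot1 (a point): Point of the foot's centre line at x = -70 mm, at bore height (60 mm), over the cross slot of the first ring (bore 26 mm). The ring itself slides in its slot along the foot's y, never along x, up to 12 mm either way, under a push of about 1 N, and stays where left. It starts within 7 mm of this point on either side; where is not measured: see it or feel it (its face blocks a nose that misses).
- slot2 (a point): The same for the second ring (bore 24 mm), at x = -25 mm; it starts off to a side on its own account, also within 7 mm.
- slot3 (a point): The same for the third ring (bore 22 mm, the dowel only just passes), at x = +20 mm; it too starts within 7 mm on its own account.
- ring4: Last ring of the row, fixed on the foot's centre line 33 to 57 mm beyond the third, and too small for the dowel: bore 14 mm, outer diameter 46 mm, 10 mm thick. Origin at the centre of its bore, 60 mm above the table; +x along the bore, in the direction in which the dowel goes. Its near face, 5 mm before its origin, is rigid and stops the flat nose, also when the nose comes somewhat off centre.
- pliers: Bystander: pliers with black handles, about 170 x 55 x 12 mm, lying on the bench, jaws towards their +x; origin on the table under their middle.
- pliers2: Bystander: the same kind of pliers, elsewhere on the bench.
- offcut: Bystander: short round wooden offcut standing on end, 34 mm across, 35 mm high; origin under its centre.
- block: Bystander: plywood block 60 x 40 x 22 mm; origin under its centre.
- batten: Bystander: square wooden batten 200 x 22 x 22 mm, long along its x; origin under its centre.
- screwdriver: Bystander: screwdriver with a black handle, lying along its x; origin underneath its middle.
- heart: Bystander: small heart of bent copper wire 3 mm thick, about 50 mm across, lying flat; origin at its middle.
Not all that is in view belongs to the job. Leave any blue look-alike of the dowel alone.

How it is judged:
On the way, in this order (a step that is already met when the one before it is completed fails the run):
1. the dowel is lifted off its cradle (height (world z) of dowel_nose above 0.075 m), for 0.1 s.
2. the nose has gone through the first three rings (x of dowel_nose in the frame of gauge above 0.027 m and x of dowel_nose in the frame of ring4 below 0 m and y of dowel_nose in the frame of gauge between -0.018 and 0.018 m and height (world z) of dowel_nose between 0.05 and 0.07 m and angle between the x axis of dowel and the x axis of gauge, either way round below 0.12 rad), for 0.1 s.
3. the nose is pressed against the ring that stops it (more than 2.5 N for 0.2 s) (contact force between dowel and ring4 above 2.5 N and distance between dowel_nose and ring4 below 0.018 m), for 0.2 s.
At the end, for the whole second after the job is handed in: The dowel lies at rest through the first three rings, resting in them, let go, its nose end within 2.5 mm of the near face of the last ring and within about 17 mm of its centre, in line with the row to within 0.12 rad (x of dowel_nose in the frame of ring4 above -0.0075 m and distance between dowel_nose and ring4 below 0.018 m and angle between the x axis of dowel and the x axis of gauge, either way round below 0.12 rad and contact force between dowel and gauge above 0.1 N and linear speed of dowel below 0.01 m/s); the robot touches nothing.
It fails at once if the dowel is forced: more than 25 N between it and the gauge or any ring (contact force between dowel and gauge above 25 N or contact force between dowel and ring4 above 25 N).
It fails at once if another loose thing is moved by more than 15 mm (distance of any of pliers, pliers2, offcut, block, batten, screwdriver, heart from where it was at the start of the episode above 0.015 m).
It also fails if it takes over 72 s, if anything falls off the work surface, if the arm or the gripper's body presses on something with over 40 N, if the wrist force passes 120 N, or if a joint passes its speed limit or range.

## Working session

There is one attempt and no reset: what is moved stays moved. The work goes in short steps, Python scripts to look and compute and a shell command to move; the robot and the scene stay as the last step left them, time stands still between calls to the robot, and variables do not carry over. Pictures are saved under pics/ and viewed, at most 10 in all, crops included, and the job is handed in when it is done.

```bash
ls; mkdir -p pics; cat > h.py <<'E'
import numpy as np, cv2
from scipy.spatial.transform import Rotation as R
from rig import env, capture, ticket, finder
def rot(a):
    a=np.array(a,float)
    return a if a.shape==(3,3) else R.from_quat(a).as_matrix()
def onplane(c,px,z):  # px=[row,col]
    d=rot(c["attitude"])@np.linalg.solve(np.array(c["mtx"]),[px[1],px[0],1.])
    o=np.array(c["origin"]); return o+d*(z-o[2])/d[2]
def proj(c,p):
    q=np.array(c["mtx"])@(rot(c["attitude"]).T@(np.array(p)-c["origin"])); return q[[1,0]]/q[2]
def save(c,name,crop=None,s=1):
    im=c["color"][:,:,::-1]
    if crop: r0,r1,c0,c1=crop; im=im[r0:r1,c0:c1]
    cv2.imwrite("pics/"+name,cv2.resize(im,None,fx=s,fy=s,interpolation=cv2.INTER_CUBIC))
E
python3 - <<'E'
from h import *
s=env.read_state(); print({k:np.round(v,3) for k,v in s.items()})
ims=[]
for n in ("top","side"):
    c=capture(n); ims.append(c); save(c,n+"0.png",s=1.4); print(n,c["origin"],c["attitude"],np.array(c["mtx"]).tolist())
    for t,z in (("dowel",.06),("dowel_nose",.06),("dowel_grip",.06),("cradle",0),("gauge",0),("slot1",.06),("slot2",.06),("slot3",.06),("ring4",.06)):
        for d in finder.landmark_of(n,t)[:3]: print(t,round(d["score"],2),np.round(d["pixel"],1),np.round(onplane(c,d["pixel"],z),4))
E
```

```text
pics
{'time_s': np.float64(0.0), 'joint_positions': array([-1.347,  0.378,  0.08 ,  1.274, -0.   ,  1.461]), 'joint_velocities': array([-0.   ,  0.   , -0.002,  0.   ,  0.002,  0.002]), 'effort': array([-1.0000e-03, -4.6360e+01,  2.6988e+01,  2.1000e-02, -0.0000e+00,
       -0.0000e+00]), 'tool_pos': array([ 0.188, -0.543,  0.23 ]), 'ee_rot': array([ 0.986,  0.166, -0.   , -0.001]), 'wrist_force': array([ 0.108, -0.726, -0.453]), 'wrist_torque': array([ 0.034,  0.023, -0.044]), 'grasp_force': np.float64(0.0), 'gripper_width': np.float64(0.998)}
top [ 0.40413666 -0.04342053  1.03911323] [ 0.71553708 -0.6966463   0.03025413 -0.04213451] [[382.3998373240082, 0.0, 282.1483694780464], [0.0, 382.3998373240082, 212.8729329596222], [0.0, 0.0, 1.0]]
dowel 0.84 [224.7 245.1] [0.4715 0.0688 0.06  ]
dowel 0.58 [287.4 160.2] [0.3066 0.2784 0.06  ]
dowel_nose 0.89 [235.9 285.4] [ 0.4456 -0.0355  0.06  ]
dowel_nose 0.58 [303.2 122.9] [0.2645 0.3708 0.06  ]
dowel_nose 0.49 [220.4 222.6] [0.4811 0.1272 0.06  ]
dowel_grip 0.85 [288.1 186.7] [0.3068 0.2109 0.06  ]
dowel_grip 0.56 [221.3 220. ] [0.4786 
[... 1238 characters left out ...]
e 0.64 [264.8 256.8] [0.4645 0.073  0.    ]
gauge 0.73 [197.7 267.5] [ 0.6221 -0.0938  0.    ]
gauge 0.19 [257.  227.6] [0.524  0.1065 0.    ]
slot1 0.88 [179.4 258.1] [ 0.6353 -0.0746  0.06  ]
slot1 0.81 [191.8 250.4] [ 0.6098 -0.0295  0.06  ]
slot1 0.75 [162.9 283.2] [ 0.6473 -0.1686  0.06  ]
slot2 0.88 [179.4 258.1] [ 0.6353 -0.0746  0.06  ]
slot2 0.81 [191.8 250.4] [ 0.6098 -0.0295  0.06  ]
slot2 0.75 [162.9 283.2] [ 0.6473 -0.1686  0.06  ]
slot3 0.88 [179.4 258.1] [ 0.6353 -0.0746  0.06  ]
slot3 0.81 [191.8 250.4] [ 0.6098 -0.0295  0.06  ]
slot3 0.75 [162.9 283.2] [ 0.6473 -0.1686  0.06  ]
ring4 0.54 [166.3 282. ] [ 0.6381 -0.1562  0.06  ]
ring4 0.25 [264.1 257.3] [0.4227 0.1055 0.06  ]
```

View pics/top0.png

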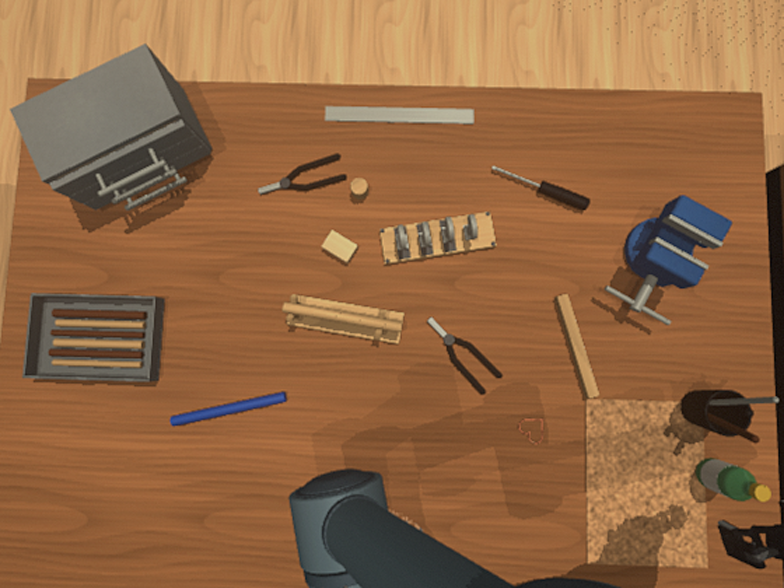

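View pics/side0.png

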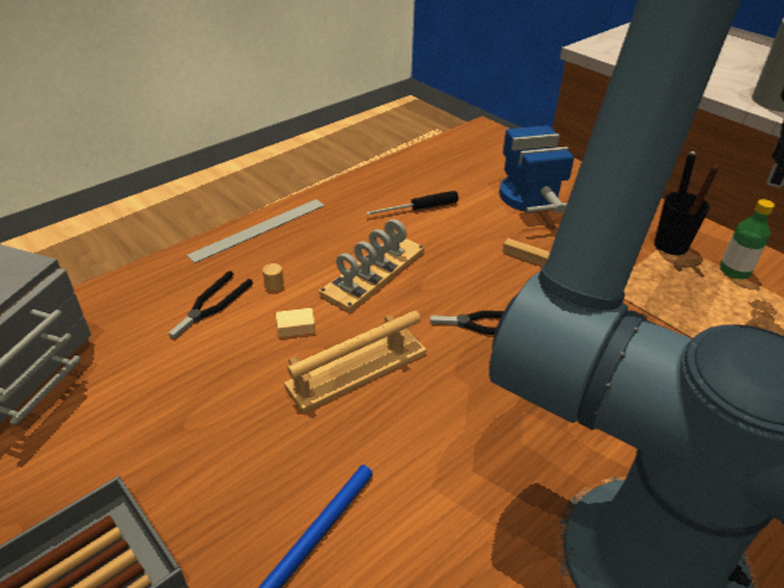

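The real dowel lies in the cradle, with its nose on the right at about top pixel (row 236, col 285). The gauge is at (169, 310), with its entry on the left and its last ring on the right.

Things that could be taken for the dowel, in top-view pixels:
- blue dowel at (292, 163)
- rods in the tray at (240, 70)
- batten at (247, 412)

The pale dowel in the cradle at (225, 245) is my choice. I'll check it from the wrist camera.

```bash
cat >> h.py <<'E'
def go(target,yaw=None):  # print shift (units 25mm, tool axes) and turn (units 5deg); yaw=world angle of tool x, deg
    s=env.read_state(); M=rot(s["ee_rot"]); d=np.array(target)-s["tool_pos"]
    y0=np.degrees(np.arctan2(M[1,0],M[0,0]))
    print("t",round(float(s["time_s"]),2),"pos",np.round(s["tool_pos"],4),"yaw",round(y0,2),"tilt",np.round(M[2,:2],4),"units",np.round(M.T@d/.025,2),"turn",None if yaw is None else np.round(-(yaw-y0)/5,2))
E
python3 -m inch '[[[0,0,-1],-1],[[0,0,-1],-1],[[0,0,-0.5],-1],[[0,0,0],-1],[[0,0,0],-1],[[0,0,0],-1],[[0,0,0],-1],[[0,0,0],-1]]'
python3 -m inch '[[[0,0,0],-1],[[0,0,0],-1],[[0,0,0],-1],[[0,0,0],-0.4]]'
python3 -c "
from h import *
go([.50,.03,.30],76)"
```

```text
time_s: 1.67
tool_pos: [0.1884, -0.5433, 0.2939]
ee_rot: [0.869, 0.495, -0.0, 0.0]
wrist_force: [0.1, 0.3, -0.3]
gripper_width: 1.001
grasp_force: 0.0
time_s: 2.0
tool_pos: [0.1884, -0.5433, 0.2938]
ee_rot: [0.786, 0.618, -0.0, 0.0]
wrist_force: [1.1, 0.1, 0.6]
gripper_width: 1.0
grasp_force: 0.0
t 2.0 pos [ 0.1884 -0.5433  0.2938] yaw 76.32 tilt [-0.0001  0.    ] units [25.23  6.69 -0.25] turn 0.06
```

```bash
R='[[[1,0.26,0],0],[[1,0.26,0],0],[[1,0.26,0],0],[[1,0.26,0],0],[[1,0.26,0],0],[[1,0.26,0],0],[[1,0.26,0],0],[[1,0.26,0],0]]'
python3 -m inch '[[[1,0.26,0],0],[[1,0.26,0],0],[[1,0.26,0],0],[[1,0.26,0],0],[[1,0.26,0],0],[[1,0.26,0],0],[[1,0.26,0],0],[[1,0.26,0],0]]' >/dev/null
python3 -m inch '[[[1,0.26,0],0],[[1,0.26,0],0],[[1,0.26,0],0],[[1,0.26,0],0],[[1,0.26,0],0],[[1,0.26,0],0],[[1,0.26,0],0],[[1,0.26,0],0]]' >/dev/null
python3 -m inch '[[[1,0.26,0],0],[[1,0.26,0],0],[[1,0.26,0],0],[[1,0.26,0],0],[[1,0.26,0],0],[[1,0.26,0],0],[[1,0.26,0],0],[[1,0.26,0],0],[[0,0,0],0]]' >/dev/null
python3 -m inch '[[[0.5,0.2,0],0],[[0,0,0],0],[[0,0,0],0]]'
python3 - <<'E'
from h import *
go([.5,.03,.3],76)
c=capture("wrist"); save(c,"w1.png",s=1.4); print(c["origin"],c["attitude"])
for t,z in (("dowel",.06),("dowel_nose",.06),("dowel_grip",.06),("cradle",0),("gauge",0),("slot1",.06),("ring4",.06)):
    for d in finder.landmark_of("wrist",t)[:3]: print(t,round(d["score"],2),np.round(d["pixel"],1),np.round(onplane(c,d["pixel"],z),4))
E
```

```text
time_s: 3.58
tool_pos: [0.3933, -0.1687, 0.2939]
ee_rot: [0.787, 0.617, -0.0, 0.0]
wrist_force: [-0.1, -0.4, -0.3]
gripper_width: 0.999
grasp_force: 0.0
t 3.58 pos [ 0.3933 -0.1687  0.2939] yaw 76.23 tilt [-0.0006  0.0001] units [ 8.73  2.25 -0.25] turn 0.05
[ 0.41240257 -0.09372981  0.43752171] [ 0.98140829 -0.11856086 -0.01858121  0.14978596]
dowel 0.19 [106.8 532.5] [ 0.6468 -0.1611  0.06  ]
dowel_nose 0.77 [ 17.8 310.1] [ 0.4561 -0.0351  0.06  ]
slot1 0.95 [ 64.7 519.6] [ 0.6368 -0.1199  0.06  ]
slot1 0.67 [ 16.1 508.3] [ 0.6291 -0.0761  0.06  ]
ring4 0.61 [312.  340.4] [ 0.4252 -0.3376  0.06  ]
ring4 0.55 [106.7 531.2] [ 0.6456 -0.1607  0.06  ]schema error: expected 1 to 8 rows
```

View pics/w1.png

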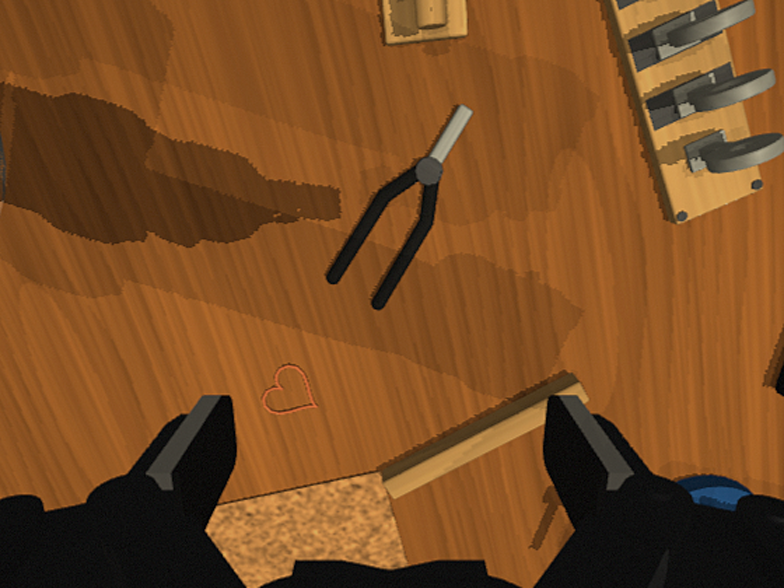

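```bash

python3 -m inch '[[[-0.2,1,0],0],[[-0.2,1,0],0],[[-0.2,1,0],0],[[-0.2,1,0],0],[[-0.2,1,0],0],[[-0.2,1,0],0],[[-0.2,1,0],0],[[-0.2,1,0],0]]' >/dev/null
python3 -m inch '[[[0,0,0],0],[[0,0,0],0],[[0,0,0],0]]'
python3 - <<'E'
from h import *
c=capture("wrist"); save(c,"w2.png",s=1.4); print(c["origin"],c["attitude"])
for t,z in (("dowel_nose",.06),("gauge",0),("slot1",.06),("ring4",.06)):
    for d in finder.landmark_of("wrist",t)[:4]: print(t,round(d["score"],2),np.round(d["pixel"],1),np.round(onplane(c,d["pixel"],z),4))
E
```

```text
time_s: 4.9
tool_pos: [0.5772, -0.2558, 0.2936]
ee_rot: [0.787, 0.616, -0.0, -0.0]
wrist_force: [0.3, 0.4, 0.3]
gripper_width: 0.999
grasp_force: 0.0
[ 0.5965723  -0.18101748  0.43724191] [ 0.98134744 -0.1195369  -0.0192139   0.14932833]
gauge 0.87 [  4.6 291.2] [ 0.6307 -0.0961  0.    ]
slot1 0.92 [ 17.7 302.9] [ 0.6338 -0.1205  0.06  ]
slot1 0.38 [167.7 419.1] [ 0.717 -0.281  0.06 ]
ring4 0.59 [ 60.7 326.7] [ 0.6473 -0.1608  0.06  ]
```

View pics/w2.png

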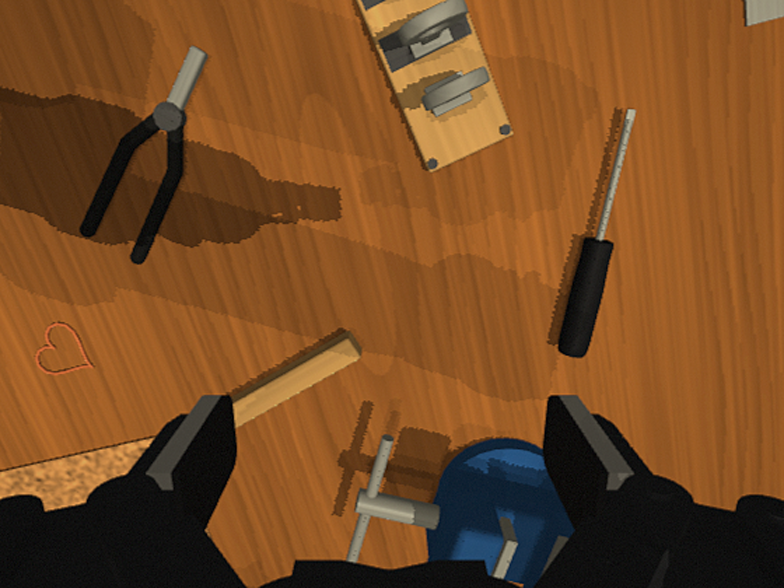

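The view cuts off at the gauge: ring4 is near pixel (61, 327) and slot3 just above it. I'll move nearer and look along the row.

```bash

python3 -m inch '[[[0.9,0,-0.5],0],[[0.9,0,-0.5],0],[[0.9,0,-0.5],0],[[0.9,0,-0.5],-1],[[0.7,0,-0.6],-1],[[0,0,0],-1],[[0,0,0],-1],[[0,0,0],-0.8]]' >/dev/null
python3 -m inch '[[[0,0,0],0],[[0,0,0],0]]'
python3 - <<'E'
from h import *
c=capture("wrist"); save(c,"w3.png",s=1.4); print(c["origin"],c["attitude"])
np.save("w3.npy",c,allow_pickle=True)
for t,z in (("dowel_nose",.06),("gauge",0),("slot1",.06),("ring4",.06)):
    for d in finder.landmark_of("wrist",t)[:4]: print(t,round(d["score"],2),np.round(d["pixel"],1),np.round(onplane(c,d["pixel"],z),4))
E
```

```text
time_s: 5.98
tool_pos: [0.6017, -0.1509, 0.3592]
ee_rot: [0.643, 0.766, 0.0, 0.0]
wrist_force: [-0.8, -0.3, -0.6]
gripper_width: 0.994
grasp_force: 0.0
[ 0.58938953 -0.075031    0.50290623] [0.98482495 0.08631575 0.01278876 0.15001952]
dowel_nose 0.65 [ 33.2 160.5] [ 0.4544 -0.0332  0.06  ]
gauge 0.72 [121.4 307.2] [ 0.6315 -0.0986  0.    ]
slot1 0.79 [103.5 311.2] [ 0.6271 -0.0758  0.06  ]
slot1 0.69 [146.4 307.4] [ 0.6323 -0.1234  0.06  ]
slot1 0.28 [211.7  22.5] [ 0.3047 -0.2617  0.06  ]
ring4 0.62 [178.5 312.1] [ 0.6452 -0.1596  0.06  ]
```

View pics/w3.png

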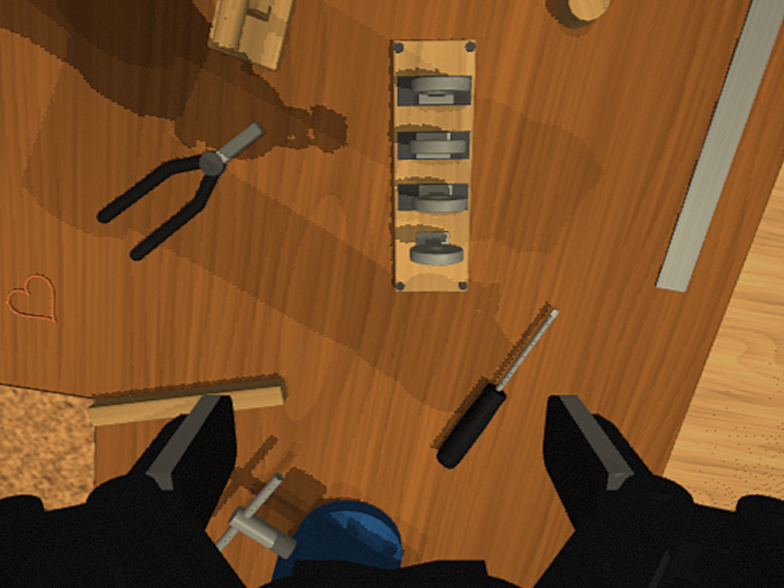

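```bash
cat > m.py <<'E'
from h import *
c=np.load("w3.npy",allow_pickle=True).item()
P=[onplane(c,(r/1.4,q/1.4),.014) for q,r in ((392.5,40),(475.5,39.5),(468.5,291),(394,292))]
print(np.round(P,4)); n=np.linalg.norm
print("sizes",n(P[0]-P[3]),n(P[1]-P[2]),n(P[0]-P[1]),n(P[2]-P[3]))
C=np.mean(P,0); a=(P[3]+P[2]-P[0]-P[1])[:2]; a/=n(a); y=np.array([-a[1],a[0]])
print("gauge",C,"axis deg",np.degrees(np.arctan2(a[1],a[0])))
for q0,q1,r in ((411,471,90),(408,468,146),(407,468,197),(409,463,250)):
    L,Rr=[onplane(c,(r/1.4,q/1.4),.06) for q in (q0,q1)]; m=(L+Rr)/2
    print("ring width",round(n(L-Rr),4),"x_g",round((m-C)[:2]@a,4),"y_g",round((m-C)[:2]@y,4))
E
python3 m.py
python3 - <<'E'
from h import *
c=np.load("w3.npy",allow_pickle=True).item()
save(c,"w3c.png",(20,220,270,350),3)
E
```

```text
[[ 5.785e-01  5.000e-04  1.400e-02]
 [ 6.469e-01  1.290e-02  1.400e-02]
 [ 6.889e-01 -2.025e-01  1.400e-02]
 [ 6.186e-01 -2.159e-01  1.400e-02]]
sizes 0.22007908699636333 0.21946247968328733 0.06952266639157265 0.07158993532843978
gauge [ 0.63323475 -0.10122835  0.014     ] axis deg -79.23712105104741
ring width 0.0467 x_g -0.0671 y_g 0.0023
ring width 0.0481 x_g -0.0253 y_g 0.0006
ring width 0.0503 x_g 0.0152 y_g 0.0007
ring width 0.0459 x_g 0.0596 y_g 0.0001
```

View pics/w3c.png

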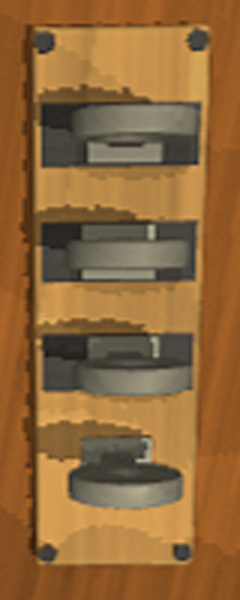

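```bash
python3 - <<'E'
from h import *
c=np.load("w3.npy",allow_pickle=True).item()
f=lambda x,y,z: onplane(c,(20+(y+.5)/3-.5,270+(x+.5)/3-.5),z)
n=np.linalg.norm
P=[f(35,26,.014),f(209,26,.014),f(192,563,.014),f(38,565,.014)]
print("sizes",n(P[0]-P[3]),n(P[1]-P[2]),n(P[0]-P[1]),n(P[2]-P[3]))
C=np.mean(P,0); a=(P[3]+P[2]-P[0]-P[1])[:2]; a/=n(a); y=np.array([-a[1],a[0]])
print("gauge",C,"axis deg",np.degrees(np.arctan2(a[1],a[0])))
for q0,q1,r in ((70,200,118),(67,188,252),(77,192,372),(68,184,485)):
    L,Rr=f(q0,r,.06),f(q1,r,.06); m=(L+Rr)/2
    print("ring width",round(n(L-Rr),4),"x_g",round((m-C)[:2]@a,4),"y_g",round((m-C)[:2]@y,4))
go([.50,.03,.36],76)
E
```

```text
sizes 0.21953162257992503 0.21858705442148196 0.06802036465937358 0.06902883149722694
gauge [ 0.63332445 -0.10079065  0.014     ] axis deg -79.35470232150463
ring width 0.0471 x_g -0.0721 y_g 0.0015
ring width 0.0453 x_g -0.0255 y_g -0.0005
ring width 0.0444 x_g 0.019 y_g 0.003
ring width 0.0461 x_g 0.0634 y_g 0.0004
t 6.23 pos [ 0.6018 -0.1512  0.3588] yaw 100.08 tilt [-0.     -0.0001] units [ 7.85 -2.74 -0.05] turn 4.82
```

The rings' sideways offsets along the gauge's y are about +2 mm (ring 1), 0 mm (ring 2) and +2 mm (ring 3). Ring 4 sits at x_g of about 61 to 63 mm. Both results agree with the given sizes. Next is the dowel.

```bash

python3 -m inch '[[[1,-0.35,0.2],0],[[1,-0.35,0.2],0],[[1,-0.35,0.2],0],[[1,-0.35,0.2],0],[[1,-0.35,0.2],0],[[1,-0.35,0.2],0],[[1,-0.35,0.2],0],[[0.6,-0.3,0.2],0]]' >/dev/null
python3 -m inch '[[[0,0,0],1],[[0,0,0],1],[[0,0,0],1],[[0,0,0],1],[[0,0,0],0.8],[[0,0,0],0],[[0,0,0],0]]'
python3 - <<'E'
from h import *
c=capture("wrist"); np.save("w4.npy",c,allow_pickle=True); go([.5,.03,.36],76)
save(c,"w4.png",s=1.4)
for t,z in (("dowel",.06),("dowel_nose",.06),("dowel_grip",.06),("cradle",0)):
    for d in finder.landmark_of("wrist",t)[:2]: print(t,round(d["score"],2),np.round(d["pixel"],1),np.round(onplane(c,d["pixel"],z),4))
for d in finder.cut_out("wrist","dowel")[:2]:
    r,q=np.nonzero(d["mask"]); 
    P=np.array([onplane(c,p,.06)[:2] for p in zip(r,q)]); m=P.mean(0); w,v=np.linalg.eigh(np.cov(P.T)); a=v[:,1]; a*=-np.sign(a[1])
    t=(P-m)@a; u=(P-m)@v[:,0]; print(d["score"],d["bbox"],"mean",m,"axis",np.degrees(np.arctan2(a[1],a[0])),"ends",m+a*t.min(),m+a*t.max(),"len",np.ptp(t),"wid",np.ptp(u))
E
```

```text
time_s: 7.48
tool_pos: [0.5009, 0.0238, 0.3188]
ee_rot: [0.787, 0.617, -0.0, 0.0]
wrist_force: [0.1, 0.4, 0.1]
gripper_width: 0.998
grasp_force: 0.0
t 7.53 pos [0.5009 0.0238 0.3188] yaw 76.2 tilt [-0.0001  0.0001] units [ 0.23 -0.09 -1.65] turn 0.04
dowel 0.74 [133.9 240.3] [0.4725 0.072  0.06  ]
dowel_nose 0.57 [231.4 248.8] [ 0.4529 -0.0345  0.06  ]
dowel_nose 0.45 [ 90. 462.] [0.7015 0.0606 0.06  ]
dowel_grip 0.81 [22.3 56.7] [0.3292 0.2158 0.06  ]
dowel_grip 0.69 [ 72.3 228.3] [0.477 0.133 0.06 ]
cradle 0.8 [128.9 239. ] [0.4655 0.0741 0.    ]
cradle 0.59 [291.2 430.8] [ 0.6616 -0.1974  0.    ]
0.78 [35.4, 0.7, 57.2, 69.4] mean [0.33213198 0.20500468] axis -74.83463386294191 ends [0.32253079 0.24042754] [0.34132447 0.17108967] len 0.07183969997623171 wid 0.021160202222566427
0.71 [215.0, 17.8, 43.5, 219.5] mean [0.47048706 0.08318546] axis -98.1300314952928 ends [0.48493565 0.18432653] [ 0.45316487 -0.03807095] len 0.22465533645888108 wid 0.020789079033062045
```

View pics/w4.png

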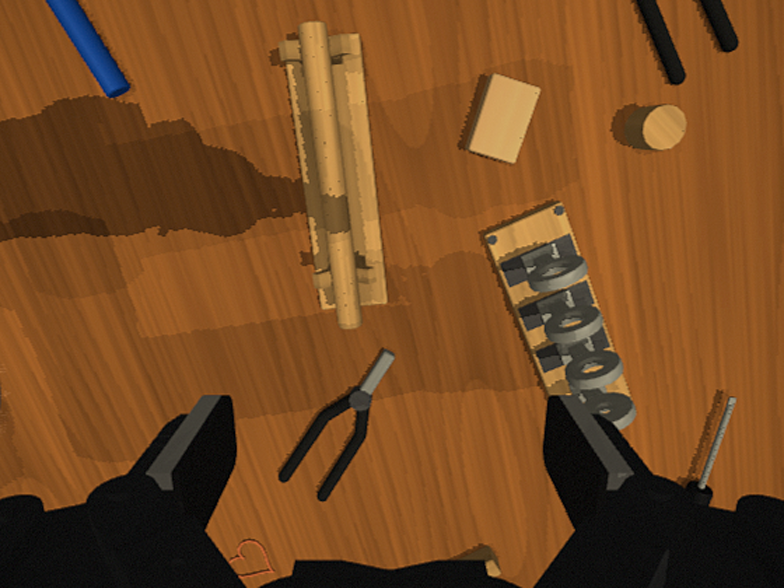

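The pale dowel lies in the cradle, running from (24, 313) to (326, 348) in the enlarged wrist view. It measures about 222 x 20 mm and its nose points towards -y. The blue one is at the upper left (50, 90), so the choice stands. I'll turn the wrist half a turn so that the camera faces the nose during insertion.

```bash

python3 -m inch '[[[0,0,0],-1],[[0,0,0],-1],[[0,0,0],-1],[[0,0,0],-1],[[0,0,0],-1],[[0,0,0],-1],[[0,0,0],-1],[[0,0,0],-1]]' 50 80 >/dev/null
python3 -m inch '[[[0,0,0],-1],[[0,0,0],-1],[[0,0,0],-1],[[0,0,0],-1],[[0,0,0],-1],[[0,0,0],-1],[[0,0,0],-1],[[0,0,0],-1]]'  >/dev/null
python3 -m inch '[[[0,0,0],-1],[[0,0,0],-1],[[0,0,0],-1],[[0,0,0],-1],[[0,0,0],-1],[[0,0,0],-1],[[0,0,0],-1],[[0,0,0],-1]]'  >/dev/null
python3 -m inch '[[[0,0,0],-1],[[0,0,0],-1],[[0,0,0],-1],[[0,0,0],-1],[[0,0,0],-1],[[0,0,0],-1],[[0,0,0],-1],[[0,0,0],-1]]'  >/dev/null
python3 -m inch '[[[0,0,0],-1],[[0,0,0],-1],[[0,0,0],-1],[[0,0,0],-1],[[0,0,0],-1],[[0,0,0],-0.1],[[0,0,0],0]]'
python3 - <<'E'
from h import *
go([.4776,.1333,.16],-98.15)
print(env.read_state()["joint_positions"])
E
```

```text
time_s: 11.03
tool_pos: [0.5009, 0.0239, 0.3187]
ee_rot: [-0.653, 0.757, -0.0, -0.0]
wrist_force: [-0.2, 0.1, 0.2]
gripper_width: 0.587
grasp_force: 0.0
t 11.03 pos [0.5009 0.0239 0.3187] yaw -98.46 tilt [0.0001 0.0001] units [-4.19  1.57  6.35] turn -0.06
[-7.89460361e-02  2.18127186e-01  8.65222552e-02  1.43925096e+00
 -6.28476929e-05 -1.50201540e+00]
```

```bash

python3 -m inch '[[[-0.7,0.26,0.9],0],[[-0.7,0.26,0.9],0],[[-0.7,0.26,0.9],0],[[-0.7,0.26,0.9],0],[[-0.7,0.26,0.9],0],[[-0.7,0.27,0.9],-0.06],[[0,0,0.9],0],[[0,0,0],0]]' >/dev/null
python3 -m inch '[[[0,0,0],0],[[0,0,0],0]]' 
python3 - <<'E'
from h import *
go([.4776,.1333,.041],-98.15)
c=capture("wrist"); np.save("w5.npy",c,allow_pickle=True); save(c,"w5.png",s=1.4)
for t in ("dowel","dowel_nose","dowel_grip"):
    for d in finder.landmark_of("wrist",t)[:2]: print(t,round(d["score"],2),np.round(d["pixel"],1),np.round(onplane(c,d["pixel"],.06),4))
for d in finder.cut_out("wrist","dowel")[:1]:
    r,q=np.nonzero(d["mask"]); 
    P=np.array([onplane(c,p,.06)[:2] for p in zip(r,q)]); m=P.mean(0); w,v=np.linalg.eigh(np.cov(P.T)); a=v[:,1]; a*=-np.sign(a[1])
    t=(P-m)@a; u=(P-m)@v[:,0]; print(d["score"],d["bbox"],"mean",m,"axis",np.degrees(np.arctan2(a[1],a[0])),"ends",m+a*t.min(),m+a*t.max(),"len",np.ptp(t),"wid",np.ptp(u))
E
```

```text
time_s: 11.87
tool_pos: [0.4782, 0.1332, 0.1625]
ee_rot: [-0.655, 0.756, -0.0, 0.0]
wrist_force: [-0.4, 0.1, 1.4]
gripper_width: 0.585
grasp_force: 0.0
t 11.87 pos [0.4782 0.1332 0.1625] yaw -98.15 tilt [-0.0001 -0.0014] units [0.   0.03 4.86] turn 0.0
dowel 0.9 [329.9 506.1] [0.3222 0.2491 0.06  ]
dowel 0.79 [121.1 283.4] [0.467 0.074 0.06 ]
dowel_grip 0.69 [212.  278.3] [0.4787 0.133  0.06  ]
dowel_grip 0.68 [275.  492.2] [0.3337 0.2015 0.06  ]
0.79 [264.4, 0.0, 30.2, 285.0] mean [0.47194292 0.08578491] axis -98.17458263847166 ends [0.48645499 0.18680911] [0.46049237 0.00607312] len 0.18259122300504702 wid 0.020023791581582153
```

View pics/w5.png

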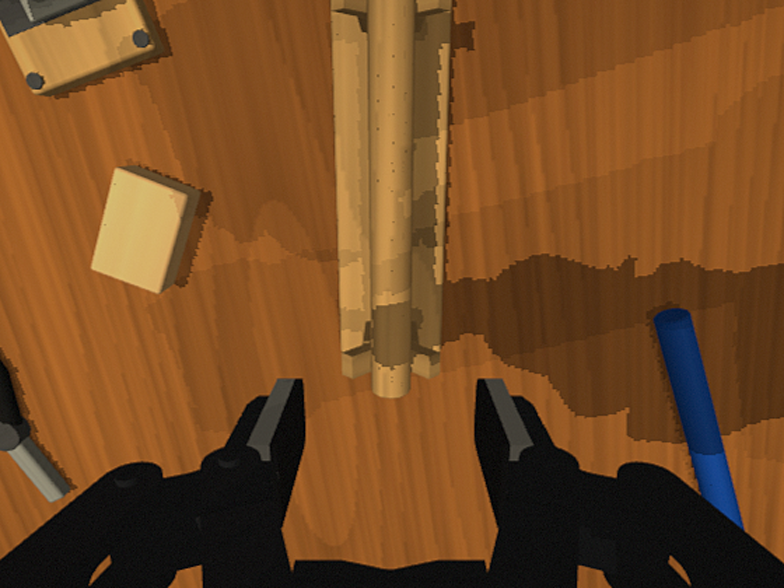

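This close view confirms it: the pale dowel runs up the middle at column 390, midway between the fingers at columns 285 and 490, and the blue one is clear to the right. I'll descend and grip.

```bash

python3 -m inch '[[[0,0,0.9],0],[[0,0,0.9],0],[[0,0,0.9],0],[[0,0,0.9],0],[[0,0,0.8],0],[[0,0,0.46],0],[[0,0,0],0],[[0,0,0],0]]' 
python3 -m inch '[[[0,0,0],0],[[0,0,0],0],[[0,0,0],0],[[0,0,0],0],[[0,0,0],0],[[0,0,0],0]]' 15 60
python3 -c "
from h import *
go([.4776,.1333,.041],-98.15)"
```

```text
time_s: 12.78
tool_pos: [0.4772, 0.1332, 0.0398]
ee_rot: [-0.655, 0.755, 0.0, -0.0]
wrist_force: [-0.4, 0.1, 0.8]
gripper_width: 0.589
grasp_force: 0.0
time_s: 13.28
tool_pos: [0.478, 0.1337, 0.0412]
ee_rot: [-0.656, 0.755, -0.0, 0.001]
wrist_force: [-2.5, 0.9, 5.1]
gripper_width: 0.199
grasp_force: 58.3
t 13.28 pos [0.478  0.1337 0.0412] yaw -98.07 tilt [-0.0008 -0.0015] units [0.02 0.01 0.01] turn 0.02
```

```bash

python3 -m inch '[[[0,0,-0.3],0],[[0,0,-0.6],0],[[0,0,-0.8],0],[[0,0,-0.8],0],[[0,0,-0.5],0],[[0,0,0],0],[[0,0,0],0]]' 
python3 - <<'E'
from h import *
C=np.array([.6333,-.1008]); a=np.array([np.cos(np.radians(-79.35)),np.sin(np.radians(-79.35))]); y=np.array([-a[1],a[0]])
p=C-a*.27+y*.0015; go([p[0],p[1],.116],-79.35)
E
```

```text
time_s: 13.87
tool_pos: [0.4785, 0.1336, 0.1159]
ee_rot: [-0.656, 0.755, -0.001, 0.001]
wrist_force: [-0.2, -0.3, -1.0]
gripper_width: 0.203
grasp_force: 58.5
t 13.87 pos [0.4785 0.1336 0.1159] yaw -98.08 tilt [-0.0008 -0.0029] units [-1.83 -4.04  0.01] turn -3.75
```

```bash

python3 -m inch '[[[-0.3,-0.7,0],0],[[-0.3,-0.7,0],0],[[-0.3,-0.7,0],0],[[-0.3,-0.7,0],0],[[-0.3,-0.7,0],0],[[-0.33,-0.54,0],0],[[0,0,0],-0.7],[[0,0,0],-0.7]]' >/dev/null
python3 -m inch '[[[0,0,0],-0.7],[[0,0,0],-0.7],[[0,0,0],-0.7],[[0,0,0],-0.25],[[0,0,0],0],[[0,0,0],0],[[0,0,0],0]]' 
cat > look.py <<'E'
from h import *
import sys
C=np.array([.6333,-.1008]); a=np.array([np.cos(np.radians(-79.35)),np.sin(np.radians(-79.35))]); y=np.array([-a[1],a[0]])
def g(P): return np.round(1000*np.array([(P[:2]-C)@a,(P[:2]-C)@y]),1)
def st():
    s=env.read_state(); M=rot(s["ee_rot"]); p=np.array(s["tool_pos"])
    print("t",round(float(s["time_s"]),2),"grip_g",g(p),"nose_g(est)",g(p[:2]+M[:2,0]*.17),"z",round(1000*p[2],1),"yaw",round(np.degrees(np.arctan2(M[1,0],M[0,0])),2),"tilt",np.round(M[2,:2],4),"F_g",np.round([s["wrist_force"][:2]@a,s["wrist_force"][:2]@y,s["wrist_force"][2]],1),"grip",round(float(s["grasp_force"]),1))
    return p
E
python3 - <<'E'
from look import *
p=st(); c=capture("wrist"); np.save("w6.npy",c,allow_pickle=True); save(c,"w6.png",s=1.4)
zd=p[2]+.019
for d in finder.cut_out("wrist","dowel")[:1]:
    r,q=np.nonzero(d["mask"]); P=np.array([onplane(c,v,zd)[:2] for v in zip(r,q)]); u=(P-C)@a; w=(P-C)@y
    sel=[(round(1000*k),np.round(1000*np.array([w[(abs(u-k)<.004)].min(),w[(abs(u-k)<.004)].max()]),1)) for k in np.arange(u.min()+.01,u.max(),.03)]
    print(d["score"],d["bbox"],1000*u.max(),sel)
E
```

```text
time_s: 15.12
tool_pos: [0.5835, 0.1645, 0.1143]
ee_rot: [0.77, -0.639, -0.0, 0.0]
wrist_force: [-0.5, -0.1, -0.4]
gripper_width: 0.201
grasp_force: 58.7
t 15.12 grip_g [-2.699e+02  1.000e-01] nose_g(est) [-99.9   0. ] z 114.3 yaw -79.38 tilt [0.0001 0.0007] F_g [-0.  -0.5 -0.4] grip 58.7
0.91 [245.4, 0.0, 65.2, 407.6] -167.66082784577458 [(-306, array([-8.9, 11.3])), (-276, array([-7.6, 10.3])), (-246, array([-8.7, 11.5])), (-216, array([-8.8, 11.4])), (-186, array([-8.7, 11.2]))]
```

View pics/w6.png

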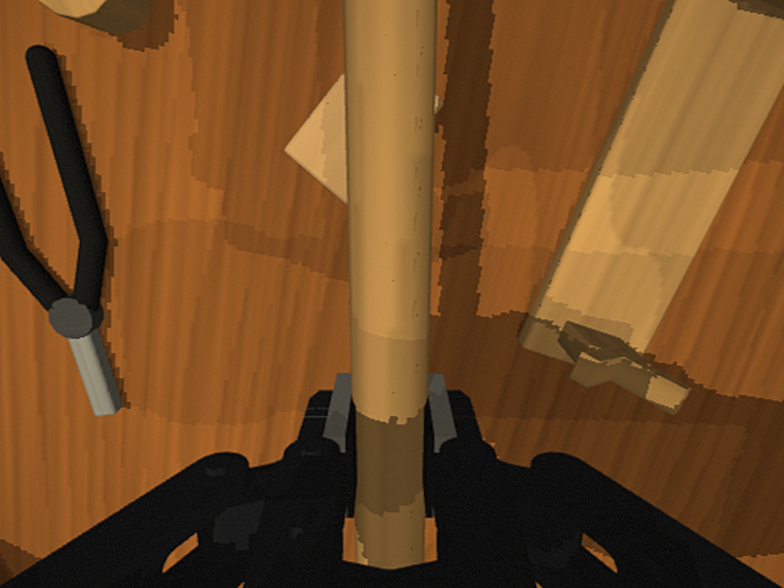

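```bash

python3 -m inch '[[[0,0,0.6],0],[[0,0,0.7],0],[[0,0,0.7],0],[[0,0,0.6],0],[[0,0,0.34],0],[[0,0,0],0],[[0,0,0],0],[[0,0,0],0]]' >/dev/null
python3 - <<'E'
from look import *
p=st()
t=capture("top"); s=capture("side"); np.save("t7.npy",t,allow_pickle=True); np.save("s7.npy",s,allow_pickle=True)
A=t["color"][150:195,255:335]; B=s["color"][145:235,200:310]
cv2.imwrite("pics/t7.png",np.vstack([cv2.resize(A,(800,450),interpolation=cv2.INTER_CUBIC)])[:,:,::-1])
cv2.imwrite("pics/s7.png",cv2.resize(B,None,fx=6,fy=6,interpolation=cv2.INTER_CUBIC)[:,:,::-1])
W=lambda x,yy,z:[*(C+a*x+y*yy),z]
for n,c in (("top",t),("side",s)):
    for nm,q in (("nose",(-.1,0,.06)),("r1",(-.075,0,.06)),("r1top",(-.075,0,.083)),("r4",(.06,0,.06))): print(n,nm,np.round(proj(c,W(*q)),1))
    for d in finder.landmark_of(n,"dowel_nose")[:2]: print(d["score"],d["pixel"],g(onplane(c,d["pixel"],.06)))
E
```

```text
t 15.88 grip_g [-269.9    1.3] nose_g(est) [-99.9   1.3] z 42.3 yaw -79.33 tilt [ 0.0001 -0.0017] F_g [ 0.6 -0.2  0.1] grip 58.7
top nose [170.5 274.5]
top r1 [169. 284.]
top r1top [167.1 283.9]
top r4 [160.8 335.1]
0.96 [168.3, 272.2] [-104.9    6.8]
side nose [195.5 240.1]
side r1 [190.3 247. ]
side r1top [182.6 246.8]
side r4 [164.7 281.4]
0.58 [190.1, 239.3] [-85.9  14.8]
```

View pics/t7.png

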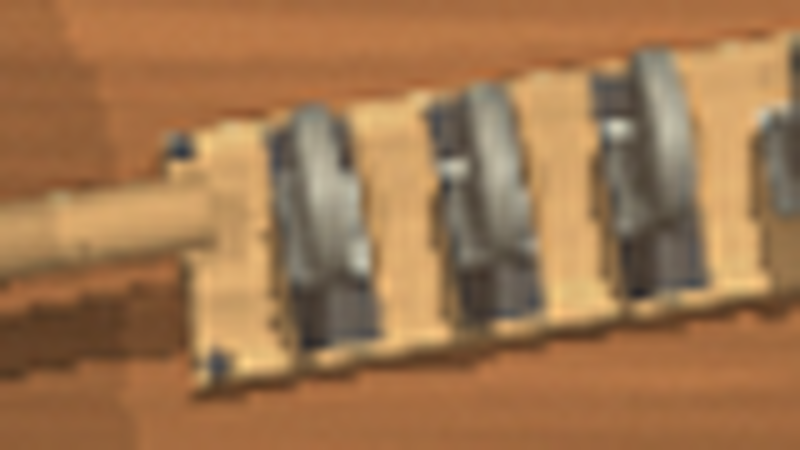

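The top view shows the nose at about (217, 207) in the crop, with ring centres near (190, 325), (176, 497) and (140, 665). So ring 1 lies about 1 to 2 mm to +y_g of the dowel, ring 2 about 1 mm to the other side, and ring 3 about 1 mm to +y_g. I have used my ten pictures, so from here I work from numbers and touch.

```bash
cat > lvl.py <<'E'
from look import *
def lvl(n="side",zd=.06):
    s=env.read_state(); M=rot(s["ee_rot"]); p=np.array(s["tool_pos"]); c=capture(n)
    ds=[d for d in finder.cut_out(n,"dowel")]
    b=None
    for d in ds:
        r,q=np.nonzero(d["mask"]); pr=proj(c,[*(p[:2]),zd])
        if b is None and abs(r-pr[0]).min()<12 and abs(q-pr[1]).min()<40: b=d
    if b is None: print("none",[(d["score"],d["bbox"]) for d in ds]); return
    k=np.arange(-.045,.171,.01); X=[proj(c,[*(p[:2]+M[:2,0]*v),zd]) for v in k]; U=[proj(c,[*(p[:2]+M[:2,0]*v),zd+.001]) for v in k]
    out=[]
    for v,x,u in zip(k,X,U):
        col=int(round(x[1])); rr=np.nonzero(b["mask"][:,col])[0] if 0<=col<560 else []
        out.append((int(v*1000), round(((rr.min()+rr.max())/2-x[0])/(u[0]-x[0]),1) if len(rr) else None, len(rr)))
    print(n,round(b["score"],2),b["bbox"],"height resid mm along dowel:",out)
E
python3 -m inch '[[[0,-0.05,0.045],0],[[0,0,0],0],[[0,0,0],0]]' >/dev/null
python3 -c "
from lvl import *
st(); lvl()"
```

```text
t 16.33 grip_g [-269.9    1.8] nose_g(est) [-99.9   1.9] z 40.2 yaw -79.33 tilt [ 0.0001 -0.0002] F_g [ 0.1  0.5 -0.4] grip 58.7
side 0.87 [163.6, 194.8, 76.5, 56.2] height resid mm along dowel: [(-45, np.float64(0.2), 10), (-34, np.float64(-1.9), 12), (-24, np.float64(-0.9), 12), (-14, np.float64(-1.3), 11), (-4, None, 0), (5, None, 0), (15, None, 0), (25, None, 0), (35, None, 0), (45, None, 0), (55, None, 0), (65, np.float64(-1.3), 9), (75, np.float64(-2.3), 11), (85, np.float64(-3.3), 11), (95, np.float64(-2.7), 12), (105, np.float64(-2.1), 11), (115, np.float64(0.2), 11), (125, np.float64(-3.5), 11), (135, np.float64(-2.6), 10), (145, np.float64(-3.1), 10), (155, np.float64(-2.1), 11), (165, np.float64(-3.9), 10)]
```

```bash

python3 -m inch '[[[0.2,0,-0.03],0],[[0.2,0,0],0],[[0.2,0,0],0],[[0.2,0,0],0],[[0,0,0],0],[[0,0,0],0]]' >/dev/null
python3 -c "
from lvl import *
st();lvl();st()"
python3 -m inch '[[[0.05,0,0],0],[[0.05,0,0],0],[[0.05,0,0],0],[[0.05,0,0],0],[[0.05,0,0],0],[[0.05,0,0],0]]' |grep force
python3 -c "
from lvl import *
st()"
```

```text
t 16.93 grip_g [-249.4    1.7] nose_g(est) [-79.4   1.6] z 40.9 yaw -79.38 tilt [-0.0001 -0.    ] F_g [ 0.6 -0.6  0.1] grip 58.7
side 0.58 [175.0, 189.1, 72.5, 55.7] height resid mm along dowel: [(-45, np.float64(1.6), 10), (-34, np.float64(-0.2), 12), (-24, np.float64(-0.5), 11), (-14, np.float64(-2.2), 11), (-4, None, 0), (5, None, 0), (15, None, 0), (25, None, 0), (35, None, 0), (45, None, 0), (55, None, 0), (65, np.float64(0.9), 10), (75, np.float64(-1.5), 11), (85, np.float64(-0.8), 10), (95, np.float64(-0.1), 11), (105, np.float64(-0.7), 11), (115, np.float64(-1.3), 11), (125, np.float64(1.2), 11), (135, np.float64(-2.3), 11), (145, np.float64(-2.6), 11), (155, np.float64(-1.4), 10), (165, np.float64(-3.1), 9)]
t 17.03 grip_g [-249.9    1.6] nose_g(est) [-79.9   1.7] z 40.9 yaw -79.34 tilt [-0.0001  0.    ] F_g [ 0.1 -0.4 -0.5] grip 58.7
wrist_force: [0.6, 0.7, -0.3]
grasp_force: 58.7
t 17.53 grip_g [-242.3    1.7] nose_g(est) [-72.3   1.7] z 40.9 yaw -79.32 tilt [ 0.0001 -0.    ] F_g [-0.6  0.7 -0.3] grip 58.7
```

```bash

for i in 1; do python3 -m inch '[[[0.05,0,0],0],[[0.05,0,0],0],[[0.05,0,0],0],[[0.05,0,0],0]]' |grep wrist; done
python3 -c "
from lvl import *
st()"
python3 -m inch '[[[0.06,0,0],0],[[0.06,0,0],0],[[0.06,0,0],0],[[0.06,0,0],0]]' |grep wrist
python3 -c "
from lvl import *
st()"
```

```text
wrist_force: [-0.2, 0.8, -1.0]
t 17.87 grip_g [-237.2    1.7] nose_g(est) [-67.2   1.7] z 40.9 yaw -79.33 tilt [0.0001 0.    ] F_g [-0.8 -0.  -1. ] grip 58.7
wrist_force: [0.3, 0.7, -0.7]
t 18.2 grip_g [-231.2    1.7] nose_g(est) [-61.2   1.7] z 40.9 yaw -79.33 tilt [ 0.0001 -0.    ] F_g [-0.6  0.5 -0.7] grip 58.7
```

```bash

python3 -m inch '[[[0.15,0.02,0],0],[[0.15,0.02,0],0],[[0.15,0.02,0],0],[[0.15,0,0],0],[[0.15,0,0],0],[[0.1,0,0],0],[[0,0,0],0]]' |grep wrist
python3 -c "
from lvl import *
st();lvl('top')"
python3 -m inch '[[[0.05,0,0],0],[[0.05,0,0],0],[[0.05,0,0],0],[[0.05,0,0],0]]' |grep wrist
python3 -c "
from lvl import *
st()"
python3 -m inch '[[[0.05,0,0],0],[[0.05,0,0],0],[[0.05,0,0],0]]' |grep wrist
python3 -c "
from lvl import *
st()"
```

```text
wrist_force: [0.3, 1.0, -0.8]
t 18.78 grip_g [-2.095e+02  2.000e-01] nose_g(est) [-39.5   0.2] z 40.9 yaw -79.37 tilt [ 0.0003 -0.0001] F_g [-0.9  0.5 -0.8] grip 58.7
top 0.73 [243.6, 166.5, 57.0, 12.4] height resid mm along dowel: [(-45, None, 0), (-34, None, 0), (-24, None, 0), (-14, None, 0), (-4, None, 0), (5, None, 0), (15, None, 0), (25, np.float64(-5.2), 7), (35, np.float64(-6.6), 8), (45, np.float64(-1.5), 8), (55, np.float64(-9.2), 8), (65, np.float64(-4.1), 8), (75, np.float64(-5.4), 9), (85, np.float64(-6.7), 8), (95, np.float64(-1.8), 8), (105, np.float64(-9.2), 8), (115, np.float64(-4.4), 8), (125, np.float64(-5.6), 7), (135, np.float64(-6.9), 6), (145, None, 0), (155, np.float64(-3.4), 7), (165, np.float64(-4.6), 6)]
wrist_force: [0.5, -0.0, -1.6]
t 19.22 grip_g [-2.052e+02  2.000e-01] nose_g(est) [-35.2   0.3] z 40.9 yaw -79.31 tilt [ 0.0001 -0.    ] F_g [ 0.1  0.5 -1.6] grip 58.7
wrist_force: [-0.6, -0.4, -0.4]
t 19.47 grip_g [-2.013e+02  2.000e-01] nose_g(est) [-31.3   0.3] z 40.9 yaw -79.33 tilt [ 0.0001 -0.0001] F_g [ 0.2 -0.7 -0.4] grip 58.7
```

```bash

python3 -m inch '[[[0.04,0,0],0],[[0.04,0,0],0],[[0.04,0,0],0]]' |grep wrist
python3 -c "
from lvl import *
st()"
python3 -m inch '[[[0.04,0,0],0],[[0.04,0,0],0],[[0.04,0,0],0]]' |grep wrist
python3 -c "
from lvl import *
st()"
```

```text
wrist_force: [0.2, -0.9, -0.4]
t 19.72 grip_g [-198.3    0.2] nose_g(est) [-28.3   0.3] z 40.9 yaw -79.33 tilt [ 0.0001 -0.0001] F_g [ 0.9 -0.  -0.4] grip 58.6
wrist_force: [-0.1, -0.4, -0.7]
t 19.97 grip_g [-195.3    0.2] nose_g(est) [-25.3   0.3] z 40.9 yaw -79.32 tilt [0.0001 0.    ] F_g [ 0.4 -0.2 -0.7] grip 58.6
```

```bash

python3 -m inch '[[[0.05,0,0],0],[[0.05,0,0],0],[[0.05,0,0],0],[[0.05,0,0],0]]' |grep wrist
python3 -m inch '[[[0.05,0,0],0],[[0.05,0,0],0],[[0.05,0,0],0],[[0.05,0,0],0]]' |grep wrist
python3 -c "
from lvl import *
st()"
```

```text
wrist_force: [0.5, -0.2, -0.2]
wrist_force: [0.1, -0.3, -0.3]
t 20.63 grip_g [-185.3    0.2] nose_g(est) [-15.3   0.2] z 40.9 yaw -79.33 tilt [0.0001 0.0001] F_g [ 0.3  0.  -0.3] grip 58.6
```

```bash

python3 -m inch '[[[0.15,-0.02,0],0],[[0.15,-0.02,0],0],[[0.15,-0.03,0],0],[[0.15,0,0],0],[[0.15,0,0],0],[[0.15,0,0],0],[[0,0,0],0],[[0,0,0],0]]' |grep wrist
python3 -c "
from lvl import *
st();lvl()"
python3 -m inch '[[[0.04,0,0],0],[[0.04,0,0],0],[[0.04,0,0],0],[[0.04,0,0],0]]' |grep wrist
python3 -c "
from lvl import *
st()"
python3 -m inch '[[[0.04,0,0],0],[[0.04,0,0],0],[[0.04,0,0],0]]' |grep wrist
python3 -c "
from lvl import *
st()"
```

```text
wrist_force: [-1.5, -0.9, -0.4]
t 21.3 grip_g [-162.3    1.8] nose_g(est) [7.7 1.8] z 40.9 yaw -79.37 tilt [0.0007 0.0002] F_g [ 0.6 -1.6 -0.4] grip 58.7
side 0.73 [204.0, 174.0, 62.3, 50.4] height resid mm along dowel: [(-45, np.float64(0.4), 9), (-34, np.float64(-2.1), 10), (-24, np.float64(-0.2), 10), (-14, np.float64(0.4), 11), (-4, np.float64(-10.9), 2), (5, None, 0), (15, None, 0), (25, None, 0), (35, None, 0), (45, None, 0), (55, None, 0), (65, None, 0), (75, None, 0), (85, np.float64(-0.1), 8), (95, np.float64(-7.8), 3), (105, None, 0), (115, np.float64(4.4), 5), (125, np.float64(-0.1), 8), (135, np.float64(-4.5), 7), (145, None, 0), (155, None, 0), (165, np.float64(1.0), 4)]
wrist_force: [-1.2, 0.5, -0.5]
t 21.73 grip_g [-159.1    1.9] nose_g(est) [10.9  2. ] z 40.9 yaw -79.31 tilt [-0.0002  0.0001] F_g [-0.7 -1.  -0.5] grip 58.7
wrist_force: [-1.4, -0.3, 0.4]
t 21.98 grip_g [-155.8    1.9] nose_g(est) [14.2  2. ] z 40.9 yaw -79.32 tilt [ 0.0001 -0.    ] F_g [ 0.  -1.4  0.4] grip 58.7
```

```bash

python3 -m inch '[[[0.04,0,0],0],[[0.04,0,0],0],[[0,0,0],0]]' |grep wrist
python3 -c "
from lvl import *
st()"
python3 -m inch '[[[0.04,0,0],0],[[0.04,0,0],0],[[0,0,0],0]]' |grep wrist
python3 -c "
from lvl import *
st()"
```

```text
wrist_force: [-0.3, 0.6, -1.1]
t 22.23 grip_g [-153.6    2. ] nose_g(est) [16.4  2. ] z 40.9 yaw -79.34 tilt [ 0.0003 -0.0001] F_g [-0.6 -0.2 -1.1] grip 58.7
wrist_force: [-1.4, -0.5, -0.4]
t 22.48 grip_g [-151.7    2. ] nose_g(est) [18.3  2. ] z 40.9 yaw -79.33 tilt [ 0.0003 -0.0001] F_g [ 0.2 -1.4 -0.4] grip 58.7
```

No resistance at the third ring's face, so I'll continue gently.

```bash

for k in 1; do python3 -m inch '[[[0.04,0,0],0],[[0.04,0,0],0],[[0.04,0,0],0],[[0,0,0],0]]' |grep wrist; done
python3 -c "
from lvl import *
st()"
python3 -m inch '[[[0.04,0,0],0],[[0.04,0,0],0],[[0.04,0,0],0],[[0,0,0],0]]' |grep wrist
python3 -c "
from lvl import *
st()"
python3 -m inch '[[[0.04,0,0],0],[[0.04,0,0],0],[[0.04,0,0],0],[[0,0,0],0]]' |grep wrist
python3 -c "
from lvl import *
st()"
```

```text
wrist_force: [-1.5, -0.9, -0.0]
t 22.82 grip_g [-148.7    2. ] nose_g(est) [21.3  2. ] z 40.9 yaw -79.34 tilt [ 0.0003 -0.    ] F_g [ 0.6 -1.7 -0. ] grip 58.7
wrist_force: [-0.9, 0.0, -0.5]
t 23.15 grip_g [-145.7    2. ] nose_g(est) [24.3  2. ] z 40.9 yaw -79.34 tilt [ 0.0003 -0.0001] F_g [-0.2 -0.9 -0.5] grip 58.7
wrist_force: [-0.4, 0.2, -0.6]
t 23.48 grip_g [-142.7    2. ] nose_g(est) [27.3  2. ] z 40.9 yaw -79.34 tilt [ 0.0003 -0.0001] F_g [-0.3 -0.3 -0.6] grip 58.7
```

```bash

python3 -m inch '[[[0.05,0,0],0],[[0.05,0,0],0],[[0.05,0,0],0],[[0.05,0,0],0],[[0.05,0,0],0],[[0.05,0,0],0]]' - 30 |grep wrist
python3 -c "
from lvl import *
st()"
python3 -m inch '[[[0.05,0,0],0],[[0.05,0,0],0],[[0.05,0,0],0],[[0.05,0,0],0],[[0.05,0,0],0],[[0.05,0,0],0]]' |grep wrist
python3 -c "
from lvl import *
st()"
```

```text
wrist_force: [-1.1, 1.7, -0.3]
t 23.98 grip_g [-135.3    2. ] nose_g(est) [34.7  2. ] z 40.9 yaw -79.32 tilt [ 0.0001 -0.    ] F_g [-1.9 -0.8 -0.3] grip 58.7
wrist_force: [-0.1, 0.3, -0.8]
t 24.48 grip_g [-127.8    1.9] nose_g(est) [42.2  2. ] z 40.9 yaw -79.33 tilt [0.0001 0.    ] F_g [-0.4 -0.1 -0.8] grip 58.7
```

```bash

python3 -m inch '[[[0.04,0,0],0],[[0.04,0,0],0],[[0.04,0,0],0],[[0.04,0,0],0]]' 15 30 |egrep 'wrist|grasp'
python3 -m inch '[[[0.04,0,0],0],[[0.04,0,0],0],[[0.04,0,0],0]]' |grep wrist
python3 -c "
from lvl import *
st()"
python3 -m inch '[[[0.04,0,0],0],[[0.04,0,0],0],[[0,0,0],0]]' |grep wrist
python3 -c "
from lvl import *
st()"
python3 -m inch '[[[0.04,0,0],0],[[0.04,0,0],0],[[0,0,0],0]]' |grep wrist
python3 -c "
from lvl import *
st()"
```

```text
wrist_force: [-0.9, 0.0, 0.5]
grasp_force: 58.7
wrist_force: [-0.4, 0.4, -0.2]
t 25.07 grip_g [-120.8    2. ] nose_g(est) [49.2  2.1] z 40.9 yaw -79.32 tilt [ 0.0001 -0.    ] F_g [-0.4 -0.3 -0.2] grip 58.7
wrist_force: [-0.8, -0.9, -0.1]
t 25.32 grip_g [-118.6    2. ] nose_g(est) [51.4  2. ] z 40.9 yaw -79.34 tilt [ 0.0004 -0.0001] F_g [ 0.7 -0.9 -0.1] grip 58.7
wrist_force: [-0.9, 1.1, -0.6]
t 25.57 grip_g [-116.7    2. ] nose_g(est) [53.3  2. ] z 40.9 yaw -79.33 tilt [0.0003 0.    ] F_g [-1.2 -0.6 -0.6] grip 58.7
```

```bash

for k in 1; do python3 -m inch '[[[0.03,0,0],0],[[0.03,0,0],0],[[0,0,0],0]]' |grep wrist; done
python3 -c "
from lvl import *
st()"
python3 -m inch '[[[0.03,0,0],0],[[0,0,0],0]]' |grep wrist
python3 -c "
from lvl import *
st()"
python3 -m inch '[[[0.03,0,0],0],[[0,0,0],0]]' |grep wrist
python3 -c "
from lvl import *
st()"
python3 -m inch '[[[0.03,0,0],0],[[0,0,0],0]]' |grep wrist
python3 -c "
from lvl import *
st()"
```

```text
wrist_force: [-1.0, -0.4, -1.7]
t 25.82 grip_g [-115.3    2. ] nose_g(est) [54.7  2.1] z 40.9 yaw -79.33 tilt [ 0.0002 -0.0001] F_g [ 0.2 -1.  -1.7] grip 58.7
wrist_force: [-1.2, -1.2, -0.4]
t 25.98 grip_g [-114.5    2. ] nose_g(est) [55.5  2. ] z 40.9 yaw -79.33 tilt [0.0002 0.    ] F_g [ 0.9 -1.4 -0.4] grip 58.7
wrist_force: [-1.0, 0.2, -0.5]
t 26.15 grip_g [-113.8    2. ] nose_g(est) [56.2  2. ] z 40.9 yaw -79.33 tilt [ 0.0002 -0.    ] F_g [-0.4 -0.9 -0.5] grip 58.7
wrist_force: [-1.6, 1.3, -0.2]
t 26.32 grip_g [-113.2    1.9] nose_g(est) [56.8  2. ] z 40.9 yaw -79.32 tilt [-0.0001  0.    ] F_g [-1.6 -1.4 -0.2] grip 58.7
```

```bash

python3 -m inch '[[[0.03,0,0],0],[[0,0,0],0],[[0,0,0],0]]' |grep wrist
python3 -c "
from lvl import *
st()"
python3 -m inch '[[[0.02,0,0],0],[[0,0,0],0],[[0,0,0],0]]' |grep wrist
python3 -c "
from lvl import *
st()"
python3 -m inch '[[[0.02,0,0],0],[[0,0,0],0],[[0,0,0],0]]' |grep wrist
python3 -c "
from lvl import *
st()"
```

```text
wrist_force: [-1.7, 4.2, -0.3]
t 26.57 grip_g [-113.2    1.9] nose_g(est) [56.8  2.1] z 40.8 yaw -79.3 tilt [-0.0014  0.0001] F_g [-4.5 -0.9 -0.3] grip 58.7
wrist_force: [-2.1, 4.0, -0.2]
t 26.82 grip_g [-113.1    1.8] nose_g(est) [56.9  2. ] z 40.7 yaw -79.28 tilt [-0.0022  0.0002] F_g [-4.3 -1.4 -0.2] grip 58.7
wrist_force: [-3.0, 6.1, 0.2]
t 27.07 grip_g [-113.2    1.8] nose_g(est) [56.8  2. ] z 40.7 yaw -79.26 tilt [-0.0032  0.0002] F_g [-6.5 -1.8  0.2] grip 58.7
```

```bash

python3 -m inch '[[[0,0,0],0],[[0,0,0],0],[[0,0,0],0],[[0,0,0],0],[[-0.02,0,0],0],[[0,0,0],0]]' |grep wrist
python3 -c "
from lvl import *
st()"
python3 -m inch '[[[0,0,0],0],[[0,0,0],0],[[0,0,0],0],[[0,0,0],0],[[0,0,0],0],[[0,0,0],0]]' 45 |egrep 'wrist|grip|grasp'
python3 -c "
from lvl import *
st();c=capture('side');d=finder.cut_out('side','dowel')[0];print(d['bbox'])"
```

```text
wrist_force: [-2.4, 5.1, -0.1]
t 27.57 grip_g [-113.2    1.8] nose_g(est) [56.8  2. ] z 40.7 yaw -79.28 tilt [-0.002   0.0002] F_g [-5.5 -1.4 -0.1] grip 58.7
wrist_force: [0.3, -0.6, 0.1]
gripper_width: 0.528
grasp_force: 0.0
t 28.07 grip_g [-111.6    2.1] nose_g(est) [58.4  2.2] z 41.0 yaw -79.34 tilt [ 0.0005 -0.0003] F_g [0.6 0.2 0.1] grip 0.0
[184.3, 332.2, 83.3, 84.3]
```

```bash

python3 -m inch '[[[0,0,-0.3],0],[[0,0,-0.6],0],[[0,0,-0.9],0],[[0,0,-0.9],0],[[0,0,-0.9],0],[[0,0,-0.9],0],[[0,0,0],0],[[0,0,0],0]]' |egrep wrist
python3 -m inch '[[[-0.8,0,-0.8],0],[[-0.8,0,-0.8],0],[[-0.8,0,-0.8],0],[[-0.8,0,-0.8],0],[[0,0,0],0],[[0,0,0],0]]' |egrep wrist
python3 - <<'E'
from lvl import *
st()
for n in ("wrist","top","side"):
    c=capture(n)
    print(n,"expect nose",proj(c,[*(C+a*.0568+y*.002),.06]),"tail",proj(c,[*(C-a*.163+y*.002),.06]))
    for d in finder.landmark_of(n,"dowel")[:2]: print(" mid",round(d["score"],2),g(onplane(c,d["pixel"],.06)),"expect -53,2")
    for d in finder.cut_out(n,"dowel")[:2]:
        r,q=np.nonzero(d["mask"]); P=np.array([g(onplane(c,v,.06)) for v in zip(r,q)]); print(" mask",round(d["score"],2),d["bbox"],"x",P[:,0].min(),P[:,0].max(),"y by x",[(k,round(float(P[abs(P[:,0]-k)<5,1].mean()),1)) for k in (-150,-120,-90,-50,0,40) if (abs(P[:,0]-k)<5).any()])
E
```

```text
wrist_force: [-0.0, -0.6, -0.2]
wrist_force: [0.8, 0.1, 0.2]
t 29.33 grip_g [-192.6    2.3] nose_g(est) [-22.6   2.6] z 233.4 yaw -79.22 tilt [ 0.0007 -0.0008] F_g [0.1 0.8 0.2] grip 0.0
wrist expect nose [-178.29383991  280.63972597] tail [153.93077058 279.55654905]
 mid 0.66 [-51.9  -1.6] expect -53,2
 mask 0.91 [497.0, 302.1, 29.5, 69.3] x -378.2 -303.3 y by x []
 mask 0.65 [271.3, 0.9, 21.3, 156.6] x -163.1 -48.4 y by x [(-150, 0.0), (-120, 0.0), (-90, 0.3), (-50, 0.6)]
top expect nose [160.27794398 333.77121636] tail [173.6305852  250.47761268]
 mid 0.71 [-46.8  -4. ] expect -53,2
 mask 0.8 [255.7, 159.6, 81.8, 18.9] x -157.8 60.5 y by x [(-150, -2.9), (-120, -2.4), (-90, -2.4), (-50, -1.3), (0, 0.4), (40, 0.1)]
side expect nose [164.96726822 280.01419317] tail [208.84403141 221.01299917]
 mid 0.9 [-461.3 -284.4] expect -53,2
 mid 0.74 [-59.8  -4.8] expect -53,2
 mask 0.72 [218.2, 163.2, 66.1, 51.0] x -174.9 65.6 y by x [(-150, -4.1), (-120, -5.2), (-90, -4.4), (-50, -6.3), (0, -4.3), (40, -4.8)]
 mask 0.57 [186.2, 331.8, 80.3, 86.4] x -543.9 -359.7 y by x []
```

The tail is at x_g = -163 mm and the row is aligned, which agrees with the nose lying against ring 4. The arm is clear, so I'm handing in.

```bash
python3 -c "
from rig import ticket
print(ticket.finish_job())"
```

```text
the job is handed in; nothing more can be done
None
```

The dowel went through the first three rings without resistance, was pressed against the last ring at about 6 N and released there; the job was handed in at about 29 s, and no verdict came back.

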